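Hold the matching hinge leaf in line for the pin

ROBOT

A 7-joint arm with a two-finger parallel gripper is mounted at the origin on the work surface. World frame = base frame: x ahead of the robot, y to its left, z up, the work surface at z = 0. Lengths are in m, angles in rad, forces in N, time in s.
With the tool pointing down it reaches from about 0.4 to 0.925 m from the base axis. Payload 4.1 kg.
Tool frame: the origin (TCP) lies on the front face of the gripper's body, between the roots of the fingers; the fingertips stand 73 mm ahead of it and the grasp point (between the pads) lies 54 mm ahead of it; z points along the fingers, y is the direction in which the jaws open and shut (so a half turn about z gives the same grasp; the last joint's range is limited). The gripper opens to 85 mm and grips with 20 to 120 N. Pads are 22 mm wide; open, the fingers measure 114 mm over their backs; the gripper's body (76 mm by 85 mm) begins 54 mm behind the grasp point. The pads swing forward as they close: fully open they stand 13 mm farther back than shut.
Start: joints at [-0.099, 0.398, 0.045, 1.537, -0.019, 1.207, -0.051], TCP at [0.65, 0, 0.304] pointing down, gripper open.
Joint ranges: [-2.82, 2.82], [-0.49, 2.23], [-1.37, 1.46], [0, 2.46], [-1.36, 4.5], [0.23, 2], [-2.94, 2.94]. Speed limits (rad/s): [2.57, 2.57, 3.14, 3.14, 3.14, 3.14, 3.14].

INTERFACE

Orientations are given as [roll, pitch, yaw] about the fixed x, y, z axes, in that order (R = Rz(yaw) Ry(pitch) Rx(roll)).
In Python, from station import sense, grab_frame, get_calibration, hand_in gives the robot as it stands.
- The arm moves only by the shell command python3 -m creep 'ROWS' [FORCE]. ROWS is JSON, a list of rows, each an object with "jaw": the opening, from 0 (shut) to 1 (fully open); "delta_pos": the shift along the tool's x, y, z in cm, a list of three; "angular": the turn, a rotation vector about the tool's x, y, z in degrees, a list of three. In form: [{"jaw": jaw, "delta_pos": [tx, ty, tz], "angular": [ax, ay, az]}, ...]. A call has 1 to 8 rows; each row is the pose to reach, as a shift and turn from the pose commanded when the call began, along the tool's axes at that moment; what a row does not reach only later rows make up. A row lasts 1/12 s, in which the tool goes at most 41.7 mm and 7.16 degrees, less where a joint would pass 70% of its speed; a pose out of reach is approached as far as the arm can. A call with a gripper value outside its range is refused whole. The fingers move at their own pace and stop on an object; FORCE is the grip in N (left out, the last holds). Time passes only in rows, so rows that repeat a pose let the fingers close. It gives the time, the measured TCP pose, the force and the opening at its end, in the units of the state.
- sense(): the state, without advancing time (a new reading comes with each control period).
- grab_frame(name): name is "scene" or "side" or "wrist"; returns the picture (420x560x3 uint8, red, green, blue); there is no depth.
- get_calibration(name): a dict with "camera_matrix" (3x3 intrinsics, pixels), "xyz" and "rotation" of the camera in the world. Camera axes: x right, y down, z forward; pixel columns grow to the right and rows downward; lengths in m; the calibration is good to about 2 mm. A picture is of the moment at which its call begins: read the wrist's pose just before it. get_calibration takes no time and is no camera call; for the wrist camera it gives the pose at the moment of the call.
- hand_in(): hands the job in, once; it reports no verdict.
The state is a dict: "t": time; "q": joint angles; "joint_vel": joint speeds; "effort": joint torques, N m; "position": TCP position; "ee_rot": TCP orientation; "ft_force": force on the tool from outside, world axes, zero at the start; "moment": the same for the moment, N m; "grip_width": opening from 0.0 (shut) to 1.0 (fully open).
Only numpy, scipy, OpenCV 4.12 (cv2) and the standard library are available. Lean on these libraries where they do the work, as an engineer would, in place of code of your own. Each camera call takes 0.05 s, during which the arm holds its last target.

TASK

Two jamb blocks have a hinge leaf screwed on; the one standing on the wooden board is to be fitted now, the other on the grey pad is only parked. Pick up the loose hinge leaf whose knuckles fit the block on the wooden board, bring it level and right way up to that block so the knuckles mesh and their holes line up for the hinge pin, and finish while still holding it there, steady, in the gripper and not pressed against the block. Leave the other loose leaf, the tub, the screwdriver and the pin stand where they are.

Things in the scene. Friction and masses are not known exactly. Their poses are not given: they have to be found in the camera images.
- leaf_tongue_mid (a point): Loose steel hinge leaf, about 200 g, with one knuckle. Plate 70 x 50 x 6 mm, lying level on a round wooden puck (36 mm across, 25 high) under it, edges free, knuckle side roughly away from the robot. Point: plate centre, half its thickness; centre of mass 14 mm ahead of it. x along the 70 mm towards the knuckle, y across the 50 mm, z up.
- leaf_tongue_axis (a point): Knuckle of the one-knuckle leaf: 20 mm long, mid-edge. Hole 10 mm, tube 20 mm outside, underside flush with the plate's, 5 mm clear of the plate but for a neck. Point: on the hole's axis midway along the hinge, 50 mm from plate centre along x, 7 mm above it. Axes as the plate's (y along the hole).
- leaf_fork_mid (a point): Loose steel hinge leaf, about 200 g, with two knuckles. Plate 70 x 50 x 6 mm, lying level on a round wooden puck (36 mm across, 25 high) under it, edges free, knuckle side roughly away from the robot. Point: plate centre, half its thickness; centre of mass 14 mm ahead of it. x along the 70 mm towards the knuckle, y across the 50 mm, z up.
- leaf_fork_axis (a point): Knuckles of the two-knuckle leaf: 12 mm long each, 26 mm gap between. Hole 10 mm, tube 20 mm outside, underside flush with the plate's, 5 mm clear of the plate but for a neck. Point: on the hole's axis midway along the hinge, 50 mm from plate centre along x, 7 mm above it. Axes as the plate's (y along the hole).
- jamb_fork_axis (a point): Fixed wood jamb block 60 x 80 x 70 mm high; steel leaf on top with two 12 mm knuckles, 26 mm gap between (20 mm outside, 10 mm hole) on its robot side. Fits leaf_tongue (one knuckle), 3 mm play each side. Point: on the hole's axis mid-hinge, 15 mm out from the block's face, 10 mm above its top, air below. x into the block, y along the hole, z up; a fitted leaf's axes run the same way.
- jamb_tongue_axis (a point): Fixed wood jamb block 60 x 80 x 70 mm high; steel leaf on top with one 20 mm knuckle mid-edge (20 mm outside, 10 mm hole) on its robot side. Fits leaf_fork (two knuckles), 3 mm play each side. Point: on the hole's axis mid-hinge, 15 mm out from the block's face, 10 mm above its top, air below. x into the block, y along the hole, z up; a fitted leaf's axes run the same way.
- board: wooden board 260 x 200 x 18 mm lying fixed on the desk ahead of the robot. Origin: centre of its underside. The jamb block to be fitted stands on it, its hinge point within 120 mm (level) of this origin; the parked block's is more than 250 mm away.
- pad: grey plastic pad 220 x 200 x 18 mm lying fixed on the desk to the robot's right, under the parked jamb block. Origin: centre of its underside.
- tub: empty clear plastic tub, 90 mm across and 65 mm high, standing loose; leave alone. Origin: centre of its underside.
- screwdriver_grip (a point): loose screwdriver lying on the desk; leave alone. This point: on its handle.
- pin_stand: loose wooden block 50 x 50 x 30 mm with the 6 mm hinge pin standing in it (84 mm high in all); leave alone. Origin: centre of its underside.
Things that resemble listed ones, but are neither listed nor needed, are in the scene too. Leave any black or red look-alike of the part that bears leaf_tongue_mid alone. Leave any purple look-alike of the part that bears leaf_fork_mid alone.

How it is judged:
On the way:
1. the leaf that fits the block on the wooden board is lifted in the gripper, clear of its puck (((horizontal distance between jamb_fork_axis and board below 0.17 m and height (world z) of leaf_tongue_mid above 0.06 m and contact force between the fingers and leaf_tongue above 2 N) or (horizontal distance between jamb_tongue_axis and board below 0.17 m and height (world z) of leaf_fork_mid above 0.06 m and contact force between the fingers and leaf_fork above 2 N))), for 0.2 s.
At the end, for the whole second after the job is handed in: The leaf fitting the block on the wooden board is gripped and still (<10 mm/s), holes in line within 3.5 mm (height, to/from block) and 5 mm along the hole, axes parallel within 0.08 rad, plate level and right way up within 0.12 rad, gripped by over 2 N, under 4 N on the block, plate over 80 mm up (((horizontal distance between jamb_fork_axis and board below 0.17 m and x of leaf_tongue_axis in the frame of jamb_fork_axis between -0.0035 and 0.0035 m and y of leaf_tongue_axis in the frame of jamb_fork_axis between -0.005 and 0.005 m and z of leaf_tongue_axis in the frame of jamb_fork_axis between -0.0035 and 0.0035 m and angle between the y axis of leaf_tongue_axis and the y axis of jamb_fork_axis, either way round below 0.08 rad and angle between leaf_tongue_mid's own z axis and vertical below 0.12 rad and contact force between the fingers and leaf_tongue above 2 N and contact force between leaf_tongue and jamb_fork below 4 N and height (world z) of leaf_tongue_mid above 0.08 m and linear speed of leaf_tongue below 0.01 m/s) or (horizontal distance between jamb_tongue_axis and board below 0.17 m and x of leaf_fork_axis in the frame of jamb_tongue_axis between -0.0035 and 0.0035 m and y of leaf_fork_axis in the frame of jamb_tongue_axis between -0.005 and 0.005 m and z of leaf_fork_axis in the frame of jamb_tongue_axis between -0.0035 and 0.0035 m and angle between the y axis of leaf_fork_axis and the y axis of jamb_tongue_axis, either way round below 0.08 rad and angle between leaf_fork_mid's own z axis and vertical below 0.12 rad and contact force between the fingers and leaf_fork above 2 N and contact force between leaf_fork and jamb_tongue below 4 N and height (world z) of leaf_fork_mid above 0.08 m and linear speed of leaf_fork below 0.01 m/s))); the arm keeps its last pose, push and grip.
It fails at once if the loose leaf that does not fit the block on the board is moved (over 20 mm) ((horizontal distance between jamb_fork_axis and board below 0.17 m and distance of leaf_fork_mid from where it was at the start of the episode above 0.02 m) or (horizontal distance between jamb_tongue_axis and board below 0.17 m and distance of leaf_tongue_mid from where it was at the start of the episode above 0.02 m)).
It fails at once if the tub is displaced (over 25 mm) (distance of tub from where it was at the start of the episode above 0.025 m).
It fails at once if the screwdriver is displaced (over 25 mm) (distance of screwdriver_grip from where it was at the start of the episode above 0.025 m).
It fails at once if the pin stand is displaced (over 25 mm) (distance of pin_stand from where it was at the start of the episode above 0.025 m).
It also fails if it takes over 40 s, if anything falls off the work surface, if the arm or the gripper's body presses on something with over 40 N, if the wrist force passes 120 N, or if a joint passes its speed limit or range.

## Working session

There is one attempt and no reset: what is moved stays moved. The work goes in short steps, Python scripts to look and compute and a shell command to move; the robot and the scene stay as the last step left them, time stands still between calls to the robot, and variables do not carry over. Pictures are saved under pics/ and viewed, and the job is handed in when it is done.

```bash
ls; mkdir -p pics; python3 - <<'E'
from station import *
import cv2
print(sense())
for n in ("scene","side","wrist"):
    c=get_calibration(n);print(n,c)
    cv2.imwrite(f"pics/{n}0.png",grab_frame(n)[:,:,::-1])
E
```

```text
pics
{'t': 0.0, 'q': array([-0.09898284,  0.39924741,  0.04502983,  1.53788413, -0.01869653,
        1.20688888, -0.05069953]), 'joint_vel': array([ 0.00108536, -0.00166488, -0.0011779 , -0.00042659, -0.00083507,
        0.00115247,  0.00130488]), 'effort': array([-9.65094187e-04, -4.75129580e+01,  1.36406265e+00, -2.54227209e+01,
        1.14684159e-02,  9.53188282e-03,  3.56541250e-05]), 'position': array([6.49510397e-01, 2.19249519e-05, 3.02825589e-01]), 'ee_rot': array([-3.13959130e+00,  1.42164425e-04,  1.57089674e+00]), 'ft_force': array([-0.21882938,  0.33126945, -0.70418911]), 'moment': array([ 0.03734633,  0.07496237, -0.03797722]), 'grip_width': 1.0021020758314865}
scene {'camera_matrix': array([[406.87474519,   0.        , 282.23321622],
       [  0.        , 406.87474519, 202.84110244],
       [  0.        ,   0.        ,   1.        ]]), 'xyz': array([1.19966129, 0.21913912, 0.77357982]), 'rotation': array([-2.33929651, -0.00423926,  1.88797088])}
side {'camera_matrix': array([[383.99744681,   0.        , 280.66313789],
       [  0.        , 383.99744681, 209.61035546],
       [  0.        ,   0.        ,   1.        ]]), 'xyz': array([0.22098446, 0.65339168, 0.53170102]), 'rotation': array([-2.12658492,  0.01918197, -2.72288684])}
wrist {'camera_matrix': array([[339.88415742,   0.        , 283.93223107],
       [  0.        , 339.88415742, 212.46790988],
       [  0.        ,   0.        ,   1.        ]]), 'xyz': array([0.6493805 , 0.07269175, 0.37326512]), 'rotation': array([ 2.85079801e+00,  1.69650710e-03, -2.97686606e-04])}
```

View pics/scene0.png

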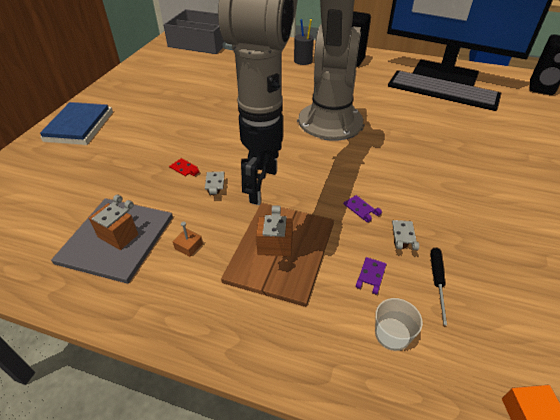

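View pics/side0.png

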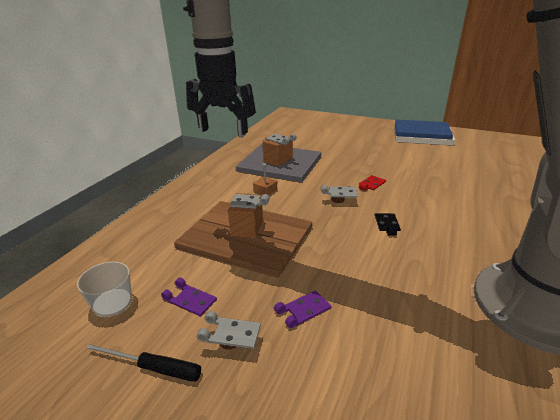

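View pics/wrist0.png

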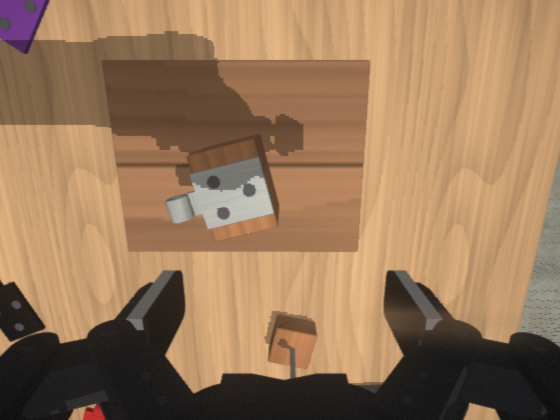

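```bash
python3 - <<'E'
import cv2,numpy as np
s=cv2.imread("pics/scene0.png");d=cv2.imread("pics/side0.png")
a=cv2.resize(s[165:315,190:340],(400,400),interpolation=3)
b=cv2.resize(s[200:290,340:430],(400,400),interpolation=3)
c=cv2.resize(d[120:240,220:340],(400,400),interpolation=3)
e=cv2.resize(d[280:370,180:270],(400,400),interpolation=3)
o=np.vstack([np.hstack([a,b]),np.hstack([c,e])])
cv2.imwrite("pics/crop0.png",cv2.resize(o,(600,600)))
E
```

```text
(no output)
```

View pics/crop0.png

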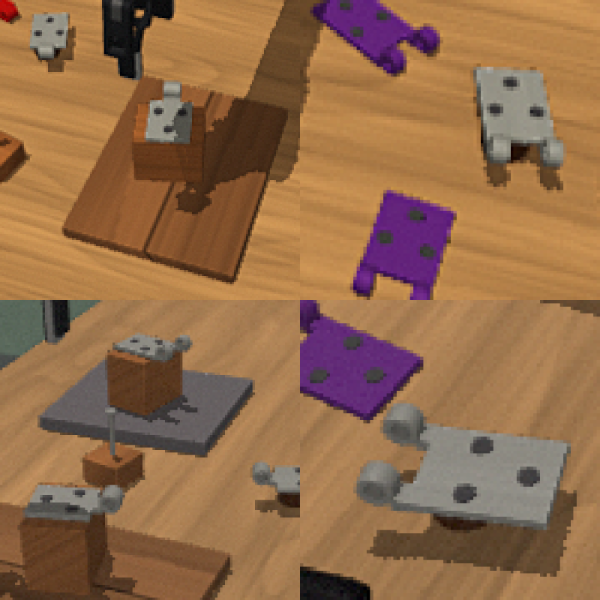

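The block on the board, at wrist (180,208) and scene (275,210), has one mid-edge knuckle, so the two-knuckle leaf fits it. There are three candidates for that leaf:
- **Grey, scene (404,235) / side (231,333):** two knuckles and raised on a puck. This is the one meant.
- **Purple, scene (362,207) and (372,275):** look-alikes, excluded by the task.

The grey leaf at scene (215,182) has one knuckle, so it is the other loose leaf.

```bash
cat > h.py <<'E'
import cv2,numpy as np
from scipy.spatial.transform import Rotation as Ro
from station import *
def cam(n):
    c=get_calibration(n);return c["camera_matrix"],np.array(c["xyz"]),Ro.from_euler("xyz",c["rotation"]).as_matrix()
def ray(c,uv,z):
    K,p,R=c;d=R@np.linalg.solve(K,[uv[0],uv[1],1.]);return p+d*(z-p[2])/d[2]
def proj(c,X):
    K,p,R=c;x=K@(R.T@(np.array(X)-p));return x[:2]/x[2]
def mask(im,roi,sat=45,vmin=100):
    hsv=cv2.cvtColor(im,cv2.COLOR_RGB2HSV);m=((hsv[...,1]<sat)&(hsv[...,2]>vmin)).astype(np.uint8)*255
    z=np.zeros_like(m);x0,y0,x1,y1=roi;z[y0:y1,x0:x1]=m[y0:y1,x0:x1];return z
E
python3 - <<'E'
from h import *
for n,roi in(("scene",(385,210,425,260)),("side",(190,305,270,360))):
    im=cv2.imread(f"pics/{n}0.png")[:,:,::-1].copy()
    m=mask(im,roi);cs=max(cv2.findContours(m,0,2)[0],key=cv2.contourArea)
    c=cam(n);P=np.array([ray(c,p[0],.031)[:2] for p in cs],np.float32)
    r=cv2.minAreaRect(P*1000);print(n,cv2.contourArea(cs),r,cv2.boxPoints(r))
c=cam("side");
for n,uv in(("knA",(206,334)),("knB",(212,318))):print(n,ray(c,uv,.035))
for uv in((276,308),(291,321),(163,296),(180,284),(207,314),(331,307)):print(ray(c,uv,.005))
E
```

```text
scene 439.0 ((476.7344055175781, 299.9740295410156), (90.17864990234375, 51.76737594604492), 16.372201919555664) [[426.17743 312.09857]
 [440.7694  262.4303 ]
 [527.2914  287.8495 ]
 [512.6994  337.51776]]
side 983.5 ((474.2601013183594, 295.083251953125), (75.91563415527344, 49.530967712402344), 13.504251480102539) [[431.56854 310.30023]
 [443.1349  262.13867]
 [516.95166 279.86627]
 [505.3853  328.02783]]
knA [0.51168188 0.32098511 0.035     ]
knB [0.52116393 0.28834394 0.035     ]
[0.44340902 0.19956002 0.005     ]
[0.40607016 0.21730151 0.005     ]
[0.65671062 0.25618193 0.005     ]
[0.64678558 0.21582357 0.005     ]
[0.55288265 0.26177133 0.005     ]
[0.35117424 0.15784808 0.005     ]
```

```bash
python3 -m creep '[{"jaw":1,"delta_pos":[3.7,-2.1,1.2],"angular":[0,0,7]},{"jaw":1,"delta_pos":[7.4,-4.2,2.4],"angular":[0,0,14]},{"jaw":1,"delta_pos":[11.1,-6.2,3.7],"angular":[0,0,21]},{"jaw":1,"delta_pos":[14.8,-8.3,5],"angular":[0,0,28]},{"jaw":1,"delta_pos":[18.5,-10.4,6.2],"angular":[0,0,35]},{"jaw":1,"delta_pos":[22.2,-12.5,7.5],"angular":[0,0,42]},{"jaw":1,"delta_pos":[26,-14.6,8.8],"angular":[0,0,49]},{"jaw":1,"delta_pos":[29.9,-16.65,10.3],"angular":[0,0,56]}]'
```

```text
t: 0.82
position: [0.4969, 0.2733, 0.2105]
ee_rot: [3.142, -0.0, 0.601]
ft_force: [0.8, -0.1, 0.4]
grip_width: 1.002
```

```bash
python3 - <<'E'
import cv2
s=cv2.imread("pics/wrist0.png")
cv2.imwrite("pics/w0c.png",cv2.resize(s[120:260,150:300],(750,600*700//700),interpolation=3)[:600])
E
```

```text
(no output)
```

View pics/w0c.png

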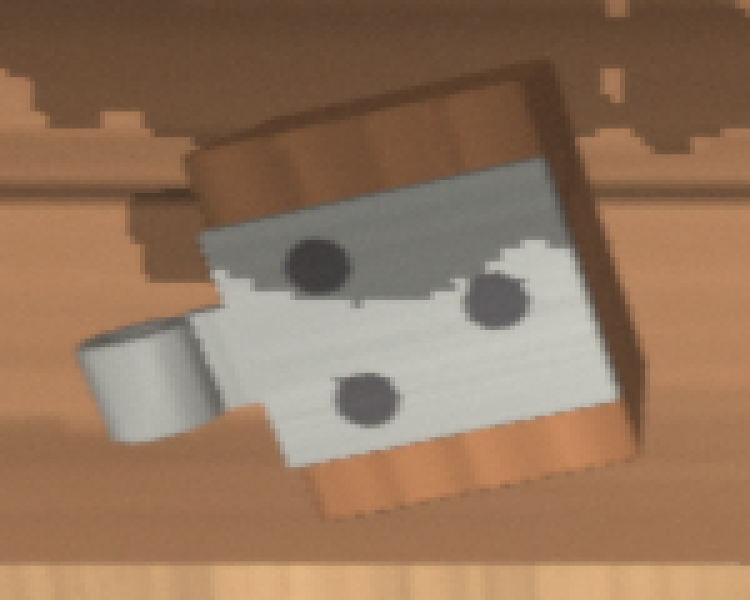

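```bash
python3 -m creep '[{"jaw":1,"delta_pos":[0.15,-1.5,0.5],"angular":[0,0,6.5]},{"jaw":1,"delta_pos":[0.3,-2.9,1],"angular":[0,0,13]},{"jaw":1,"delta_pos":[0.3,-2.9,1],"angular":[0,0,19.4]},{"jaw":1,"delta_pos":[0.3,-2.9,1],"angular":[0,0,19.4]},{"jaw":1,"delta_pos":[0.3,-2.9,1],"angular":[0,0,19.4]}]'
python3 - <<'E'
from h import *
c=cam("wrist");im=grab_frame("wrist");print(c[1].tolist(),get_calibration("wrist")["rotation"].tolist(),sense()["position"],sense()["ee_rot"])
cv2.imwrite("pics/w1.png",im[:,:,::-1])
# block estimate from start picture
c0=(np.array([[339.884,0,283.932],[0,339.884,212.468],[0,0,1]]),np.array([.64938,.07269,.37327]),Ro.from_euler("xyz",[2.850798,.0016965,-.000297]).as_matrix())
f=lambda u,v:(150+u/5-.4,120+v*140/600-.4)
P=[ray(c0,f(*p),.094) for p in((200,232),(545,157),(620,402),(290,467))]
P=np.array(P);print(P.round(4));print([np.linalg.norm(P[i]-P[i-1]).round(4) for i in range(4)])
Q=np.array([ray(c0,f(*p),.098) for p in((78,348),(190,318),(225,412),(115,442))]);print(Q.round(4),Q.mean(0))
a=P[1]-P[0];b=P[2]-P[3];e=P[0]-P[3];g=P[1]-P[2]
print([np.degrees(np.arctan2(v[1],v[0])).round(2) for v in(a,b,e,g)],P.mean(0))
E
```

```text
t: 1.23
position: [0.4841, 0.2973, 0.2008]
ee_rot: [3.141, 0.0, 0.272]
ft_force: [0.5, -1.2, -0.4]
grip_width: 0.998
[0.5539467527375441, 0.31670161319244694, 0.2710612708198022] [2.85146171705434, -0.0008856347739369941, -1.3005414671671218] [0.4843894  0.2969284  0.20094547] [ 3.14105345e+00 -1.63713307e-04  2.70614834e-01]
[[ 0.5706  0.0226  0.094 ]
 [ 0.6282  0.0371  0.094 ]
 [ 0.64   -0.0117  0.094 ]
 [ 0.5824 -0.0255  0.094 ]]
[np.float64(0.0496), np.float64(0.0594), np.float64(0.0502), np.float64(0.0592)]
[[ 5.495e-01  5.000e-04  9.800e-02]
 [ 5.687e-01  6.500e-03  9.800e-02]
 [ 5.731e-01 -1.260e-02  9.800e-02]
 [ 5.539e-01 -1.890e-02  9.800e-02]] [ 0.56129416 -0.00611702  0.098     ]
[np.float64(14.08), np.float64(13.48), np.float64(103.79), np.float64(103.61)] [0.60531524 0.00561745 0.094     ]
```

View pics/w1.png

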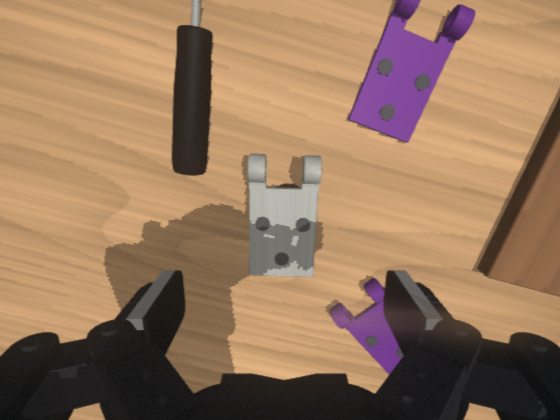

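```bash
python3 - <<'E'
import cv2
s=cv2.imread("pics/w1.png")
cv2.imwrite("pics/w1c.png",cv2.resize(s[145:285,225:345],(514,600),interpolation=3))
E
```

```text
(no output)
```

View pics/w1c.png

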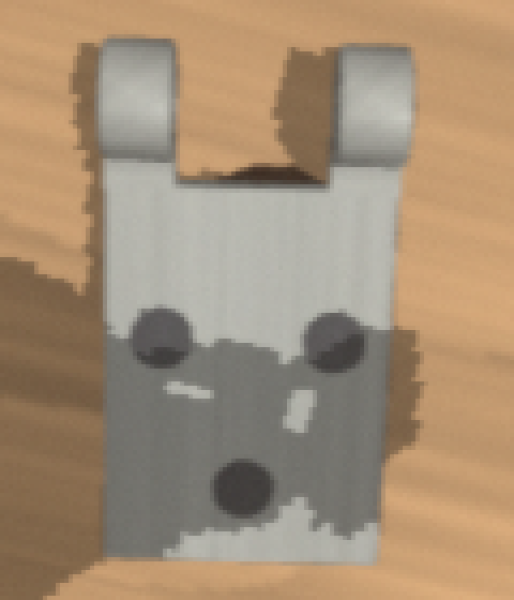

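```bash
python3 - <<'E'
from h import *
c=(np.array([[339.884,0,283.932],[0,339.884,212.468],[0,0,1]]),np.array([.553947,.316702,.271061]),Ro.from_euler("xyz",[2.8514617,-.0008856,-1.3005415]).as_matrix())
f=lambda u,v:(225+u/4.2857-.4,145+v/4.2857-.4)
g=lambda p,z=.031:ray(c,f(*p),z)
bl,br,fl,fr,gl,gr=[g(p) for p in((105,557),(378,562),(104,200),(399,200),(178,184),(328,187))]
an=lambda v:np.degrees(np.arctan2(v[1],v[0]))
print("yaw",an(fl-bl),an(fr-br),an(bl-br)-90,an(gl-gr)-90)
print("len",np.linalg.norm(bl-br),np.linalg.norm((gl+gr)/2-(bl+br)/2))
k=[g(p,.035) for p in((99,100),(176,103),(335,103),(413,108))]
print("kn",np.mean(k,0),[np.linalg.norm(k[i+1]-k[i]).round(4) for i in range(3)])
m=((gl+gr)/2+(bl+br)/2)/2;print("ctr",m)
th=np.radians(np.median([an(fl-bl),an(fr-br),an(bl-br)-90,an(gl-gr)-90]));x=np.array([np.cos(th),np.sin(th),0])
print("axis via ctr",m+.05*x,"grasp+10",m+.010*x)
p=sense()["position"];yaw=sense()["ee_rot"][2]
t=m+.010*x-p;print(np.degrees(yaw),np.degrees(th),"tool d",t@[np.cos(yaw),np.sin(yaw),0],t@[np.sin(yaw),-np.cos(yaw),0], p)
E
```

```text
yaw 13.950574715356257 13.869036256119726 14.2996707935378 14.302769138000755
len 0.04969727296592311 0.06957174084703398
kn [0.51684148 0.30594497 0.035     ] [np.float64(0.0125), np.float64(0.0259), np.float64(0.0128)]
ctr [0.46892929 0.2942368  0.031     ]
axis via ctr [0.51741754 0.30643881 0.031     ] grasp+10 [0.47862694 0.2966772  0.031     ]
15.505087878639747 14.125122754447029 tool d -0.0056198932795313555 -0.0012983915904029877 [0.4843894  0.2969284  0.20094547]
```

```bash
python3 -m creep '[{"jaw":1,"delta_pos":[-0.36,-0.13,1],"angular":[0,0,1.4]},{"jaw":1,"delta_pos":[-0.36,-0.13,4],"angular":[0,0,1.4]},{"jaw":1,"delta_pos":[-0.36,-0.13,7],"angular":[0,0,1.4]},{"jaw":1,"delta_pos":[-0.36,-0.13,9],"angular":[0,0,1.4]},{"jaw":1,"delta_pos":[-0.36,-0.13,9],"angular":[0,0,1.4]},{"jaw":1,"delta_pos":[-0.36,-0.13,9],"angular":[0,0,1.4]}]' 40
python3 - <<'E'
from h import *
s=sense();print(s["position"],np.degrees(s["ee_rot"]))
p=s["position"];yaw=s["ee_rot"][2]
t=np.array([.46893,.29424,0])+.012*np.array([np.cos(.2465),np.sin(.2465),0])-p;print("tool d",t@[np.cos(yaw),np.sin(yaw),0],t@[np.sin(yaw),-np.cos(yaw),0])
cv2.imwrite("pics/w2.png",grab_frame("wrist")[:,:,::-1])
E
```

```text
t: 1.78
position: [0.4804, 0.2967, 0.1105]
ee_rot: [3.141, 0.002, 0.244]
ft_force: [-0.1, 0.5, 0.8]
grip_width: 0.998
[0.48039156 0.29668772 0.11048473] [1.79944389e+02 9.06214117e-02 1.39840359e+01]
tool d 0.000286598092698013 -0.0004237152612711117
```

View pics/w2.png

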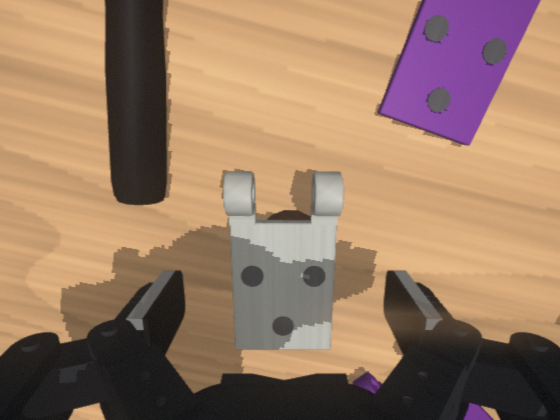

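The wrist view shows the leaf centred between the pads: plate x 232–335, pads at 183 and 387. Next I descend and close.

```bash
python3 -m creep '[{"jaw":1,"delta_pos":[0.03,-0.04,1.5],"angular":[0,0,0]},{"jaw":1,"delta_pos":[0.03,-0.04,3],"angular":[0,0,0]},{"jaw":1,"delta_pos":[0.03,-0.04,3],"angular":[0,0,0]},{"jaw":0.7,"delta_pos":[0.03,-0.04,3],"angular":[0,0,0]},{"jaw":0.5,"delta_pos":[0.03,-0.04,3],"angular":[0,0,0]},{"jaw":0.4,"delta_pos":[0.03,-0.04,3],"angular":[0,0,0]},{"jaw":0.2,"delta_pos":[0.03,-0.04,3],"angular":[0,0,0]},{"jaw":0.2,"delta_pos":[0.03,-0.04,3],"angular":[0,0,0]}]' 50
python3 -m creep '[{"jaw":0,"delta_pos":[0,0,0],"angular":[0,0,0]},{"jaw":0,"delta_pos":[0,0,0],"angular":[0,0,0]},{"jaw":0,"delta_pos":[0,0,0],"angular":[0,0,0]},{"jaw":0,"delta_pos":[0,0,0],"angular":[0,0,0]}]' 50
python3 - <<'E'
from h import *
cv2.imwrite("pics/w3.png",grab_frame("wrist")[:,:,::-1])
cv2.imwrite("pics/s3.png",grab_frame("side")[:,:,::-1])
E
```

```text
t: 2.5
position: [0.4815, 0.2987, 0.0828]
ee_rot: [-3.141, -0.003, 0.244]
ft_force: [-1.7, -1.7, 4.0]
grip_width: 0.569
t: 2.83
position: [0.4815, 0.2987, 0.0828]
ee_rot: [-3.141, -0.003, 0.244]
ft_force: [-0.9, -1.3, 5.6]
grip_width: 0.572
```

View pics/w3.png

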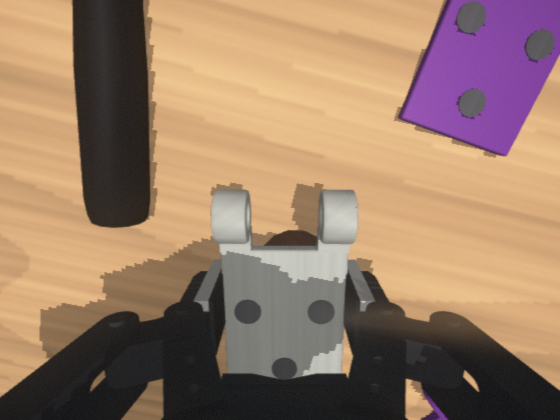

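View pics/s3.png

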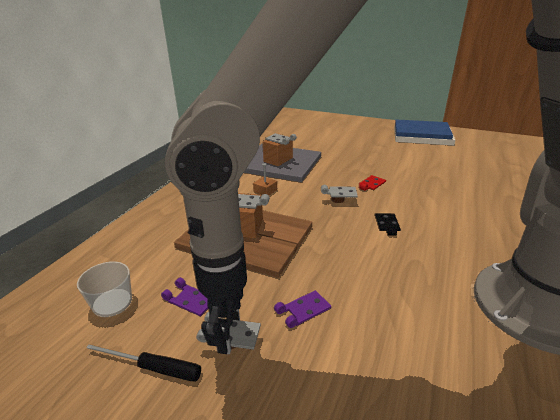

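The gripper holds the plate at an opening of 0.57 (about 49 mm). Next I lift it.

```bash
python3 -m creep '[{"jaw":0,"delta_pos":[0,0,-1],"angular":[0,0,0]},{"jaw":0,"delta_pos":[0,0,-3],"angular":[0,0,0]},{"jaw":0,"delta_pos":[0,0,-6],"angular":[0,0,0]},{"jaw":0,"delta_pos":[0,0,-9],"angular":[0,0,0]},{"jaw":0,"delta_pos":[0,0,-11],"angular":[0,0,0]},{"jaw":0,"delta_pos":[0,0,-12],"angular":[0,0,0]},{"jaw":0,"delta_pos":[0,0,-12],"angular":[0,0,0]},{"jaw":0,"delta_pos":[0,0,-12],"angular":[0,0,0]}]'
python3 - <<'E'
from h import *
s=sense();print(s["position"],s["ee_rot"])
c=get_calibration("wrist");print(c["xyz"].tolist(),c["rotation"].tolist())
cv2.imwrite("pics/w4.png",grab_frame("wrist")[:,:,::-1])
cv2.imwrite("pics/s4.png",grab_frame("side")[:,:,::-1])
w=cv2.imread("pics/w4.png");d=cv2.imread("pics/s4.png")
cv2.imwrite("pics/c4.png",np.hstack([cv2.resize(w[170:390,190:390],(400,440),interpolation=3),cv2.resize(d[200:350,150:286],(399,440),interpolation=3)]))
E
```

```text
t: 3.6
position: [0.4801, 0.2981, 0.2009]
ee_rot: [-3.142, -0.0, 0.245]
ft_force: [-0.1, -0.5, -1.6]
grip_width: 0.571
[0.48012039 0.29813068 0.20091416] [-3.14151125e+00 -1.30664792e-05  2.44534968e-01]
[0.5505359250825091, 0.3155356397669584, 0.2712310783229732] [2.85128232677378, -0.0002746845623329275, -1.3266921879846176]
```

View pics/c4.png

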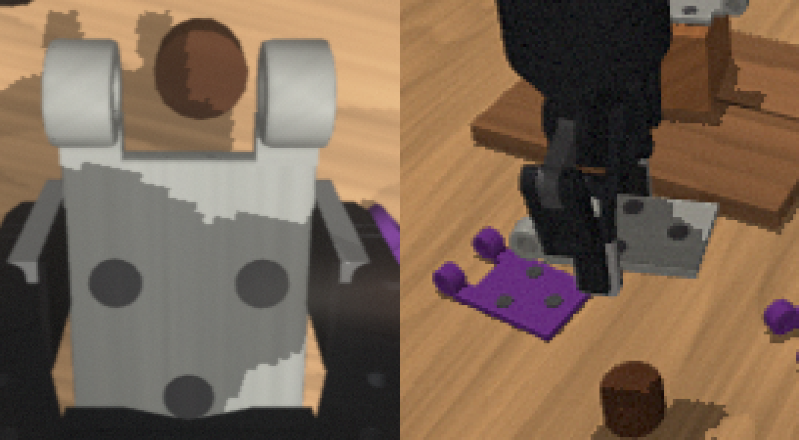

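```bash
cat > rel.py <<'E'
from h import *
K=np.array([[339.884,0,283.932],[0,339.884,212.468],[0,0,1]])
c=(K,np.array([.550536,.3155356,.271231]),Ro.from_euler("xyz",[2.851282,-.0002747,-1.3266922]).as_matrix())
f=lambda u,v:(190+u/2-.25,170+v/2-.25)
p=np.array([.48012,.29813,.20091]);yaw=.244535
T=np.array([[np.cos(yaw),np.sin(yaw),0],[np.sin(yaw),-np.cos(yaw),0],[0,0,-1]])
for zm in(.143,.146,.149):
    g=lambda P,z:T@(ray(c,f(*P),z)-p)*1000
    gl,gr=g((122,155),zm+.003),g((256,157),zm+.003)
    k=[g(q,zm+.007) for q in((43,93),(120,93),(258,92),(335,92))]
    h=[g(q,zm+.003) for q in((115,283),(262,283),(188,395))]
    print(zm,"gap w",np.linalg.norm(gl-gr).round(2),"front edge",((gl+gr)/2).round(2),"tilt",np.degrees(np.arctan2((gr-gl)[0],(gr-gl)[1])).round(2))
    print(" axis",np.mean(k,0).round(2),"span",np.linalg.norm(k[3]-k[0]).round(2),"gap",np.linalg.norm(k[2]-k[1]).round(2))
    print(" holes",np.round(h,2).tolist())
# holes at start (w1c)
c1=(K,np.array([.553947,.316702,.271061]),Ro.from_euler("xyz",[2.8514617,-.0008856,-1.3005415]).as_matrix())
f1=lambda u,v:(225+u/4.2857-.4,145+v/4.2857-.4)
H=[ray(c1,f1(*q),.031) for q in((162,338),(334,343),(243,488))]
print([np.linalg.norm(H[0]-H[1]),np.linalg.norm((H[0]+H[1])/2-H[2])])
E
python3 rel.py
```

```text
0.143 gap w 26.59 front edge [20.51  0.3  54.91] tilt -0.95
 axis [34.94  0.29 50.91] span 54.52 gap 25.77
 holes [[-8.28, -15.29, 54.91], [-8.3, 15.66, 54.91], [-36.78, 0.07, 54.91]]
0.146 gap w 25.96 front edge [21.76  0.3  51.91] tilt -0.95
 axis [35.87  0.29 47.91] span 53.17 gap 25.13
 holes [[-6.35, -14.92, 51.91], [-6.37, 15.29, 51.91], [-34.16, 0.07, 51.91]]
0.149 gap w 25.32 front edge [23.    0.3  48.91] tilt -0.95
 axis [36.8   0.29 44.91] span 51.82 gap 24.49
 holes [[-4.41, -14.55, 48.91], [-4.43, 14.92, 48.91], [-31.54, 0.07, 48.91]]
[np.float64(0.02989978401016489), np.float64(0.027888894030399923)]
```

```bash
python3 -m creep '[{"jaw":0,"delta_pos":[-0.4,2,0],"angular":[0,0,0.3]},{"jaw":0,"delta_pos":[-1.0,5,0],"angular":[0,0,0.3]},{"jaw":0,"delta_pos":[-1.6,8.2,0],"angular":[0,0,0.3]},{"jaw":0,"delta_pos":[-2.3,11.6,0],"angular":[0,0,0.3]},{"jaw":0,"delta_pos":[-3.0,15.2,0],"angular":[0,0,0.3]},{"jaw":0,"delta_pos":[-3.7,18.8,0],"angular":[0,0,0.3]},{"jaw":0,"delta_pos":[-4.4,22.2,0],"angular":[0,0,0.3]},{"jaw":0,"delta_pos":[-5.0,25.4,0],"angular":[0,0,0.3]}]'
python3 -m creep '[{"jaw":0,"delta_pos":[-0.5,2.6,0],"angular":[0,0,0]},{"jaw":0,"delta_pos":[-0.9,4.6,0],"angular":[0,0,0]},{"jaw":0,"delta_pos":[-1.16,5.96,0],"angular":[0,0,0]},{"jaw":0,"delta_pos":[-1.16,5.96,0],"angular":[0,0,0]},{"jaw":0,"delta_pos":[-1.16,5.96,0],"angular":[0,0,0]},{"jaw":0,"delta_pos":[-1.16,5.96,0],"angular":[0,0,0]}]'
python3 - <<'E'
from h import *
s=sense();print(s["position"],s["ee_rot"])
c=get_calibration("wrist");print(c["xyz"].tolist(),c["rotation"].tolist())
for n in("wrist","side","scene"):cv2.imwrite(f"pics/{n}5.png",grab_frame(n)[:,:,::-1])
w=cv2.imread("pics/wrist5.png");d=cv2.imread("pics/side5.png")
cv2.imwrite("pics/c5.png",cv2.resize(w[50:350,150:420],(540,600),interpolation=3))
cv2.imwrite("pics/d5.png",cv2.resize(d[140:290,180:330],(600,600),interpolation=3))
E
```

```text
t: 4.37
position: [0.492, 0.0373, 0.1994]
ee_rot: [3.141, 0.003, 0.238]
ft_force: [0.1, -0.4, -1.1]
grip_width: 0.568
t: 4.87
position: [0.4958, -0.0197, 0.2]
ee_rot: [-3.141, 0.002, 0.24]
ft_force: [0.2, 0.4, -0.8]
grip_width: 0.567
[ 0.49578885 -0.01969806  0.20003469] [-3.14068741e+00  1.63207205e-03  2.40407702e-01]
[0.5663746833112339, -0.002590083521609249, 0.27020866000694355] [2.8495561132529774, 0.000555675677884615, -1.3307449773227737]
```

View pics/c5.png

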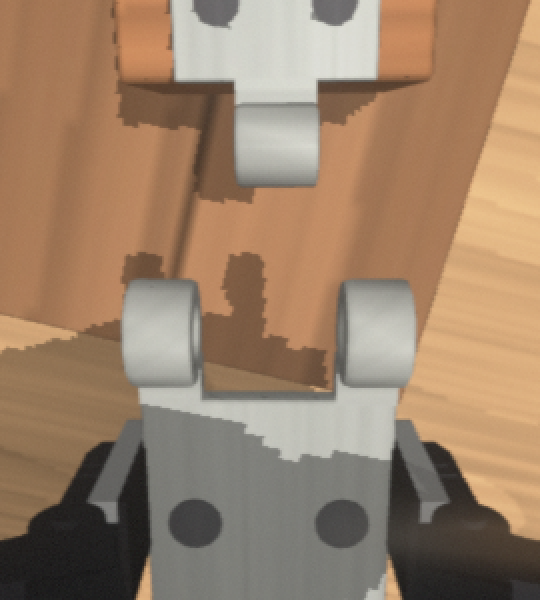

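View pics/d5.png

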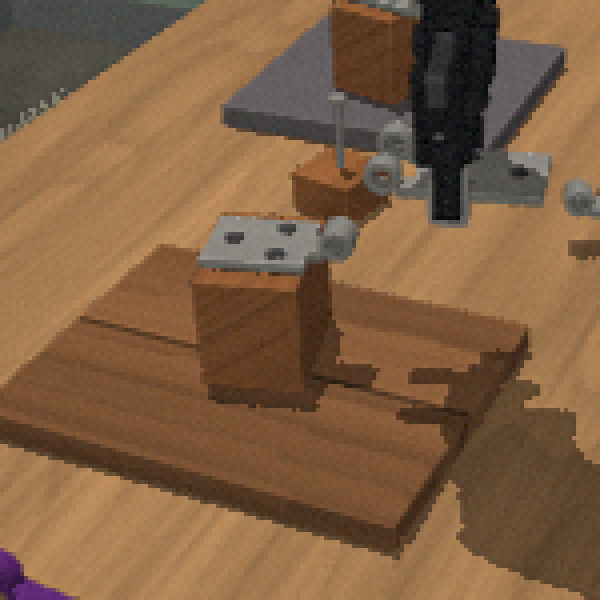

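```bash
python3 - <<'E'
from h import *
K=np.array([[339.884,0,283.932],[0,339.884,212.468],[0,0,1]])
c=(K,np.array([.566375,-.00259,.270209]),Ro.from_euler("xyz",[2.849556,.0005557,-1.330745]).as_matrix())
f=lambda u,v:(150+u/2-.25,50+v/2-.25)
p=np.array([.495789,-.019698,.200035]);yaw=.2404
T=np.array([[np.cos(yaw),np.sin(yaw),0],[np.sin(yaw),-np.cos(yaw),0],[0,0,-1]])
g=lambda P,z:T@(ray(c,f(*P),z)-p)*1000
print("plate front",g((174,81),.094),g((378,80),.094))
print("jamb kn",[g(q,.098).round(2).tolist() for q in((236,145),(319,145),(236,104),(236,186))], "center",np.mean([g((236,145),.098),g((319,145),.098)],0))
for zm in(.1445,.1455,.1465):
  k=[g(q,zm+.007) for q in((122,333),(199,333),(338,332),(415,332))]
  fe=[g(q,zm+.003) for q in((203,396),(336,396))]
  h=[g(q,zm+.003) for q in((195,523),(342,523))]
  print(zm,"leaf axis",np.mean(k,0).round(2),"front edge",np.round(fe,2).tolist(),"holes sp",h[1][1]-h[0][1])
E
```

```text
plate front [ 82.0131376  -22.95705332 106.035     ] [ 82.22437127  26.86351295 106.035     ]
jamb kn [[67.02, -7.84, 102.03], [67.01, 12.5, 102.03], [76.57, -7.7, 102.03], [57.14, -7.98, 102.03]] center [ 67.01579097   2.33006752 102.035     ]
0.1445 leaf axis [35.59  0.13 48.53] front edge [[21.4, -12.61, 52.54], [21.4, 13.26, 52.53]] holes sp 30.361914901482113
0.1455 leaf axis [35.9   0.13 47.54] front edge [[21.82, -12.51, 51.54], [21.82, 13.16, 51.54]] holes sp 30.114484681192792
0.1465 leaf axis [36.22  0.13 46.53] front edge [[22.24, -12.41, 50.54], [22.24, 13.05, 50.54]] holes sp 29.867054460903468
```

```bash
python3 -m creep '[{"jaw":0,"delta_pos":[0,0.2,1],"angular":[0,0,0]},{"jaw":0,"delta_pos":[0,0.2,2.2],"angular":[0,0,0]},{"jaw":0,"delta_pos":[0,0.2,3.6],"angular":[0,0,0]},{"jaw":0,"delta_pos":[0,0.2,4.8],"angular":[0,0,0]},{"jaw":0,"delta_pos":[0,0.2,5.45],"angular":[0,0,0]},{"jaw":0,"delta_pos":[0,0.2,5.45],"angular":[0,0,0]},{"jaw":0,"delta_pos":[0,0.2,5.45],"angular":[0,0,0]},{"jaw":0,"delta_pos":[0,0.2,5.45],"angular":[0,0,0]}]'
python3 - <<'E'
from h import *
s=sense();print(s["position"],s["ee_rot"])
c=get_calibration("wrist");print(c["xyz"].tolist(),c["rotation"].tolist())
for n in("wrist","side","scene"):cv2.imwrite(f"pics/{n}6.png",grab_frame(n)[:,:,::-1])
w=cv2.imread("pics/wrist6.png");d=cv2.imread("pics/side6.png")
cv2.imwrite("pics/c6.png",cv2.resize(w[50:350,150:420],(540,600),interpolation=3))
cv2.imwrite("pics/d6.png",cv2.resize(d[170:250,220:320],(800,600),interpolation=3))
E
```

```text
t: 5.68
position: [0.4972, -0.0228, 0.1469]
ee_rot: [3.141, -0.001, 0.239]
ft_force: [-0.7, 0.0, -1.2]
grip_width: 0.57
[ 0.49722184 -0.02281024  0.14689406] [ 3.14133711e+00 -1.16209079e-03  2.39380719e-01]
[0.5676360955718424, -0.005766552733154014, 0.21728497709241396] [2.852419220385635, -0.0006078535492670678, -1.3318630875397877]
```

View pics/c6.png

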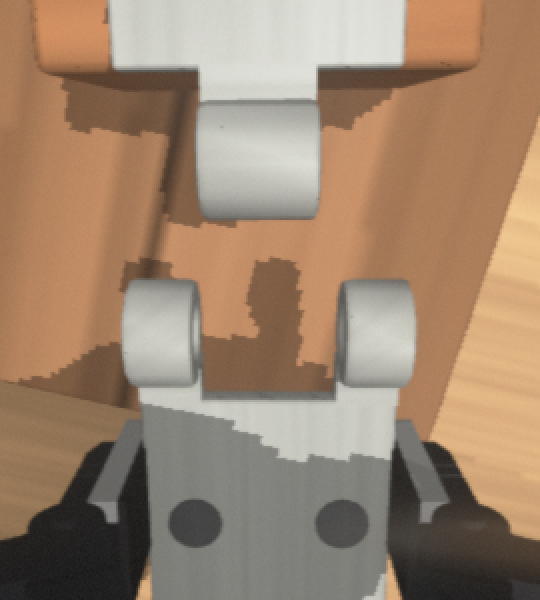

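View pics/d6.png

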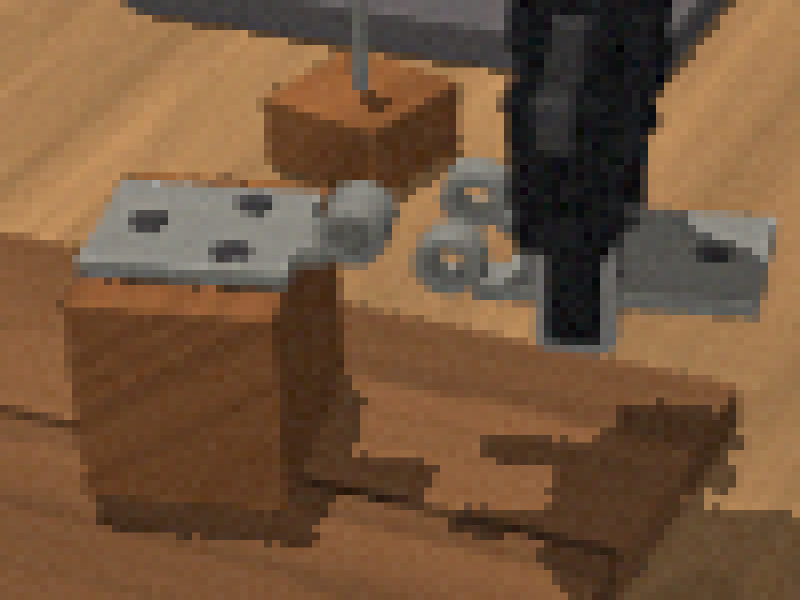

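```bash
python3 - <<'E'
from h import *
d=cv2.imread("pics/side6.png")
cv2.imwrite("pics/d6b.png",cv2.resize(d[185:215,255:295],(800,600),interpolation=cv2.INTER_CUBIC))
c=cam("side")
p=np.array([.497222,-.02281,.146894]);yaw=.23938
X=lambda tx,ty,z:np.array([p[0]+tx*np.cos(yaw)+ty*np.sin(yaw),p[1]+tx*np.sin(yaw)-ty*np.cos(yaw),z])
for z in(.096,.098,.100,.102):
  print(z,"leaf face",(20*(proj(c,X(.0368,.00015-.025,z))-[255,185])).round(1),"leaf far tube near face",(20*(proj(c,X(.0368,.0132,z))-[255,185])).round(1),"jamb near face",(20*(proj(c,np.array([.5615,-.0055,z])+.01*np.array([-np.sin(.24),np.cos(.24),0]))-[255,185])).round(1))
E
```

```text
0.096 leaf face [423.8 442.3] leaf far tube near face [487.2 268.1] jamb near face [182.7 359.7]
0.098 leaf face [423.3 426.6] leaf far tube near face [486.8 252.8] jamb near face [182.  344.2]
0.1 leaf face [422.9 410.9] leaf far tube near face [486.4 237.4] jamb near face [181.2 328.7]
0.102 leaf face [422.4 395.1] leaf far tube near face [486.1 222. ] jamb near face [180.5 313.1]
```

View pics/d6b.png

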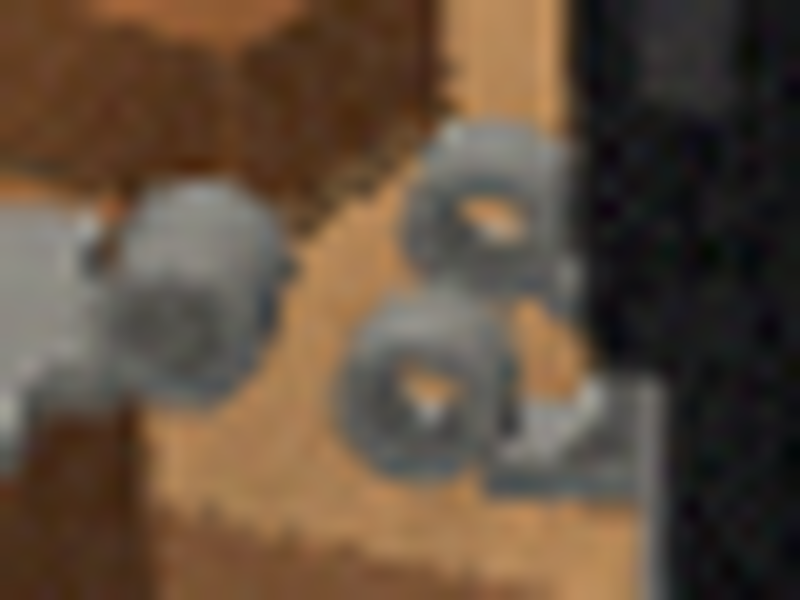

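```bash
python3 - <<'E'
from h import *
K=np.array([[339.884,0,283.932],[0,339.884,212.468],[0,0,1]])
c=(K,np.array([.567636,-.0057666,.217285]),Ro.from_euler("xyz",[2.852419,-.000608,-1.331863]).as_matrix())
f=lambda u,v:(150+u/2-.25,50+v/2-.25)
p=np.array([.497222,-.02281,.146894]);yaw=.23938
T=np.array([[np.cos(yaw),np.sin(yaw),0],[np.sin(yaw),-np.cos(yaw),0],[0,0,-1]])
g=lambda P,z:(T@(ray(c,f(*P),z)-p)*1000).round(2)
print("plate front",g((110,69),.094),g((406,68),.094))
print("jamb kn",g((198,158),.098),g((320,158),.098),"outline rows",g((259,100),.098),g((259,219),.098))
for z in(.099,.1):print("leaf outl",g((160,280),z),g((160,387),z),g((378,280),z),g((378,387),z),"edge",g((203,396),z-.004),g((336,396),z-.004))
b=T@(np.array([.5615,-.0055,0])-p);print(b*1000)
E
```

```text
plate front [ 81.3  -26.72  52.89] [81.43 23.63 52.89]
jamb kn [ 66.76 -11.79  48.89] [66.75  9.02 48.89] outline rows [76.15 -1.35 48.89] [56.38 -1.43 48.89]
leaf outl [ 45.71 -19.09  47.89] [ 25.29 -20.03  47.89] [45.68 19.72 47.89] [25.26 20.65 47.89] edge [ 21.82 -12.47  51.89] [21.8  13.29 51.89]
leaf outl [ 45.93 -18.93  46.89] [ 25.68 -19.86  46.89] [45.91 19.55 46.89] [25.66 20.47 46.89] edge [ 22.23 -12.37  50.89] [22.21 13.18 50.89]
[ 66.54933044  -1.57607181 146.894     ]
```

```bash
python3 -m creep '[{"jaw":0,"delta_pos":[0,-0.16,0.17],"angular":[0,0,0]},{"jaw":0,"delta_pos":[0.3,-0.16,0.17],"angular":[0,0,0]},{"jaw":0,"delta_pos":[0.6,-0.16,0.17],"angular":[0,0,0]},{"jaw":0,"delta_pos":[0.8,-0.16,0.17],"angular":[0,0,0]},{"jaw":0,"delta_pos":[0.8,-0.16,0.17],"angular":[0,0,0]},{"jaw":0,"delta_pos":[0.8,-0.16,0.17],"angular":[0,0,0]}]'
python3 - <<'E'
from h import *
s=sense();print(s["position"],s["ee_rot"])
for n in("wrist","side"):cv2.imwrite(f"pics/{n}7.png",grab_frame(n)[:,:,::-1])
w=cv2.imread("pics/wrist7.png");d=cv2.imread("pics/side7.png")
cv2.imwrite("pics/cd7.png",np.hstack([cv2.resize(w[50:290,190:370],(390,520),interpolation=3),cv2.resize(d[180:220,245:275],(390,520),interpolation=3)]))
E
```

```text
t: 6.33
position: [0.5043, -0.0194, 0.1447]
ee_rot: [3.141, -0.0, 0.239]
ft_force: [-0.5, 0.1, -1.4]
grip_width: 0.576
[ 0.50432222 -0.01938963  0.14474607] [ 3.14148646e+00 -1.07712633e-04  2.39335914e-01]
```

View pics/cd7.png

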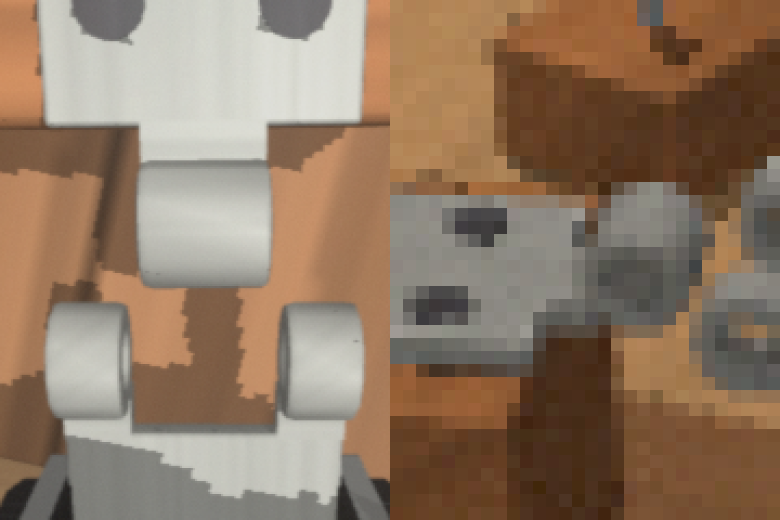

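Left and right are now centred: leaf gap mid column 205, jamb knuckle mid column 204. Next I slide in.

```bash
python3 -m creep '[{"jaw":0,"delta_pos":[0.3,0,0],"angular":[0,0,0]},{"jaw":0,"delta_pos":[0.7,0,0],"angular":[0,0,0]},{"jaw":0,"delta_pos":[1.1,0,0],"angular":[0,0,0]},{"jaw":0,"delta_pos":[1.5,0,0],"angular":[0,0,0]},{"jaw":0,"delta_pos":[1.9,0,0],"angular":[0,0,0]},{"jaw":0,"delta_pos":[2.1,0,0],"angular":[0,0,0]},{"jaw":0,"delta_pos":[2.2,0,0],"angular":[0,0,0]},{"jaw":0,"delta_pos":[2.2,0,0],"angular":[0,0,0]}]'
python3 -m creep '[{"jaw":0,"delta_pos":[0,0,0],"angular":[0,0,0]},{"jaw":0,"delta_pos":[0,0,0],"angular":[0,0,0]},{"jaw":0,"delta_pos":[0,0,0],"angular":[0,0,0]}]'
python3 - <<'E'
from h import *
s=sense();print(s["position"],s["ee_rot"])
c=get_calibration("wrist");print(c["xyz"].tolist(),c["rotation"].tolist())
for n in("wrist","side","scene"):cv2.imwrite(f"pics/{n}8.png",grab_frame(n)[:,:,::-1])
w=cv2.imread("pics/wrist8.png");d=cv2.imread("pics/side8.png");e=cv2.imread("pics/scene8.png")
cv2.imwrite("pics/c8.png",cv2.resize(w[80:280,190:370],(540,600),interpolation=3))
cv2.imwrite("pics/d8.png",cv2.resize(d[180:225,240:300],(800,600),interpolation=3))
cv2.imwrite("pics/e8.png",cv2.resize(e[185:265,235:325],(675,600),interpolation=3))
E
```

```text
t: 7.1
position: [0.5257, -0.0141, 0.1447]
ee_rot: [3.142, -0.0, 0.239]
ft_force: [0.2, -0.5, -2.2]
grip_width: 0.569
t: 7.35
position: [0.5253, -0.0143, 0.1447]
ee_rot: [-3.142, 0.0, 0.239]
ft_force: [-0.1, -0.3, -1.4]
grip_width: 0.568
[ 0.5252907  -0.01430743  0.14472713] [-3.14158349e+00  8.71361962e-05  2.39027150e-01]
[0.595792153579979, 0.0027157000465224176, 0.21502783924031524] [2.8511230147391404, -0.0003313338759691753, -1.3322027124934643]
```

View pics/c8.png

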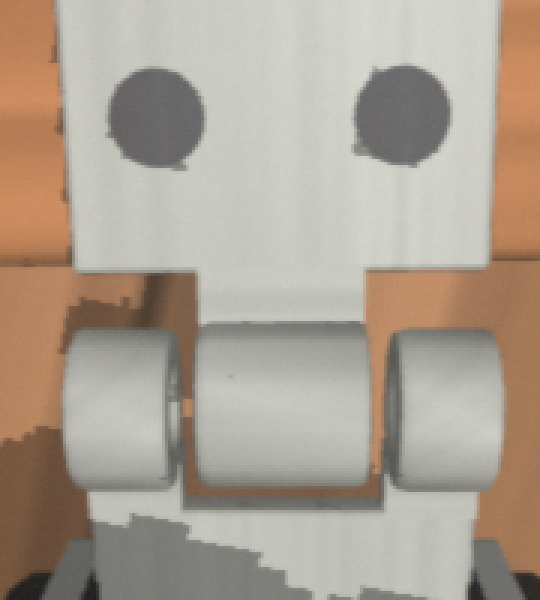

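View pics/d8.png

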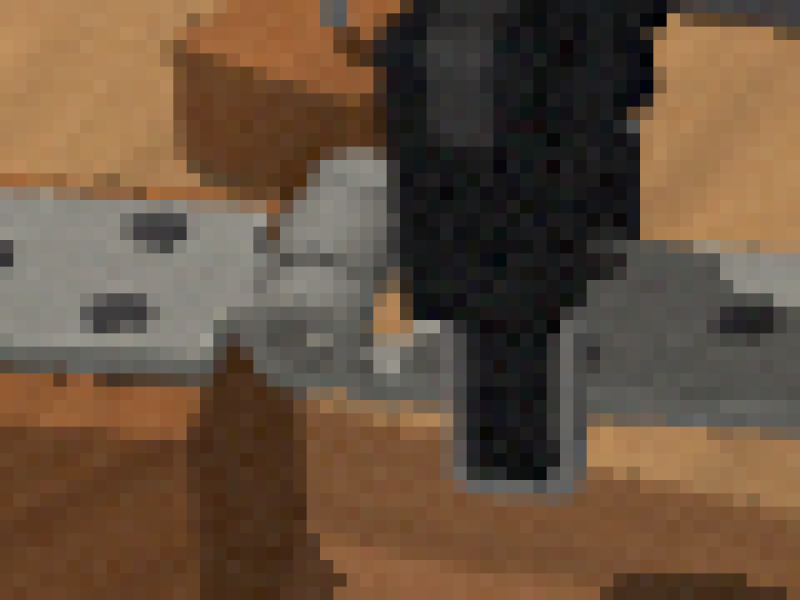

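View pics/e8.png

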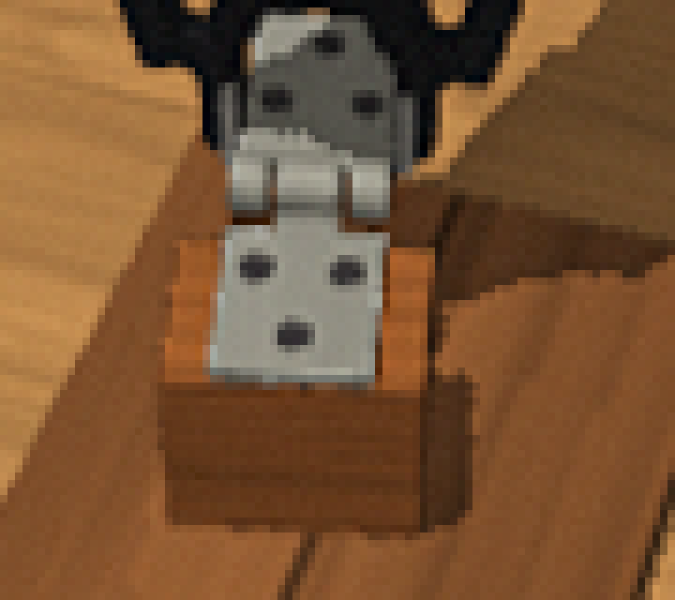

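```bash
python3 - <<'E'
from h import *
e=cv2.imread("pics/scene8.png");d=cv2.imread("pics/side8.png")
cv2.imwrite("pics/f8.png",np.hstack([cv2.resize(e[200:220,260:290],(450,300),interpolation=cv2.INTER_CUBIC),cv2.resize(d[190:215,253:278],(300,300),interpolation=cv2.INTER_CUBIC)]))
c=cam("side")
p=np.array([.525291,-.014307,.144727]);yaw=.239
X=lambda tx,ty,z:np.array([p[0]+tx*np.cos(yaw)+ty*np.sin(yaw),p[1]+tx*np.sin(yaw)-ty*np.cos(yaw),z])
for z in(.094,.096,.098,.1): print(z,(12*(proj(c,X(.0365,-.0248,z))+[-.6,-.95]-[253,190])).round(1))
c=cam("scene")
for y in(-.019,0,.019):
  print("scene",y,[(15*(proj(c,X(.0365,y,.098)+np.array(o))-[260,200])).round(1).tolist() for o in([0,0,0],[0,0,-.001],[.001,0,0])])
E
```

```text
0.094 [113.5 195.5]
0.096 [113.  186.1]
0.098 [112.5 176.7]
0.1 [112.1 167.3]
scene -0.019 [[344.7, 145.4], [344.6, 149.9], [342.7, 149.7]]
scene 0 [[223.8, 138.4], [223.8, 142.9], [221.7, 142.6]]
scene 0.019 [[103.2, 131.3], [103.3, 135.8], [101.0, 135.6]]
```

View pics/f8.png

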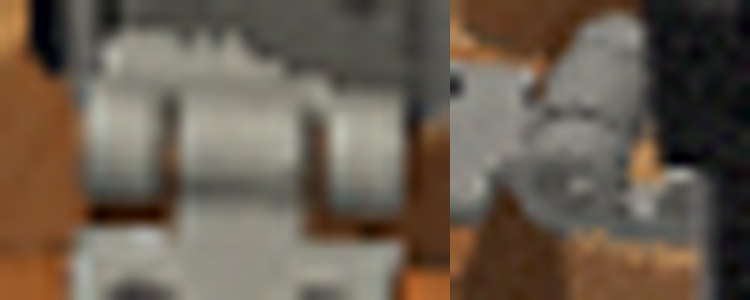

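```bash
python3 - <<'E'
from h import *
d=cv2.imread("pics/side8.png")
cv2.imwrite("pics/g8.png",cv2.resize(d[188:213,253:283],(720,600),interpolation=cv2.INTER_LANCZOS4))
c=cam("side")
a=np.array([.5615,-.0055,.098]);y=np.array([-np.sin(.24),np.cos(.24),0])
for s in(.0248,.013,.010,-.010):print(s,(24*(proj(c,a+s*y)+[-.6,-.95]-[253,188])).round(1))
E
```

```text
0.0248 [217.2 400.7]
0.013 [245.  334.8]
0.01 [252.  318.3]
-0.01 [297.4 210.6]
```

View pics/g8.png

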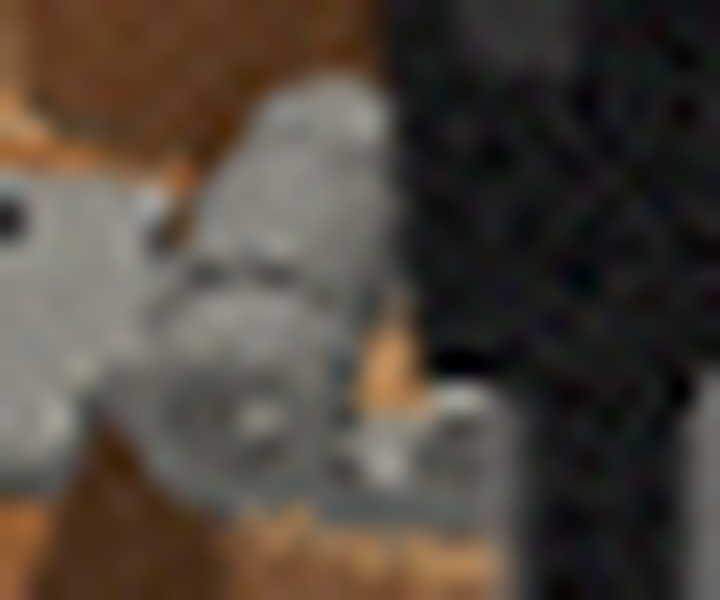

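Everything meshes freely. The side and wrist views put the leaf about 1.2 mm low and 0.8 mm back, so I trim that.

```bash
python3 -m creep '[{"jaw":0,"delta_pos":[0.04,0,-0.06],"angular":[0,0,0]},{"jaw":0,"delta_pos":[0.08,0,-0.12],"angular":[0,0,0]},{"jaw":0,"delta_pos":[0.08,0,-0.12],"angular":[0,0,0]},{"jaw":0,"delta_pos":[0.08,0,-0.12],"angular":[0,0,0]},{"jaw":0,"delta_pos":[0.08,0,-0.12],"angular":[0,0,0]},{"jaw":0,"delta_pos":[0.08,0,-0.12],"angular":[0,0,0]}]'
python3 - <<'E'
from h import *
s=sense();print(s["position"],s["ee_rot"],s["joint_vel"].round(4))
for n in("wrist","side"):cv2.imwrite(f"pics/{n}9.png",grab_frame(n)[:,:,::-1])
print(sense()["position"])
w=cv2.imread("pics/wrist9.png");d=cv2.imread("pics/side9.png")
cv2.imwrite("pics/g9.png",np.hstack([cv2.resize(w[80:280,190:370],(360,400),interpolation=3),cv2.resize(d[188:213,253:278],(400,400),interpolation=cv2.INTER_LANCZOS4)]))
cv2.imwrite("pics/h9.png",cv2.resize(d[150:250,230:330],(600,600),interpolation=cv2.INTER_LANCZOS4))
E
```

```text
t: 8.0
position: [0.5263, -0.014, 0.1459]
ee_rot: [3.142, -0.0, 0.239]
ft_force: [-0.2, -0.0, -1.7]
grip_width: 0.569
[ 0.52625565 -0.01402946  0.14594355] [ 3.14156554e+00 -4.52040747e-05  2.39174261e-01] [ 0.0015  0.0016 -0.0003 -0.0002 -0.0008  0.0003 -0.0009]
[ 0.52624088 -0.01406485  0.1459355 ]
```

View pics/g9.png

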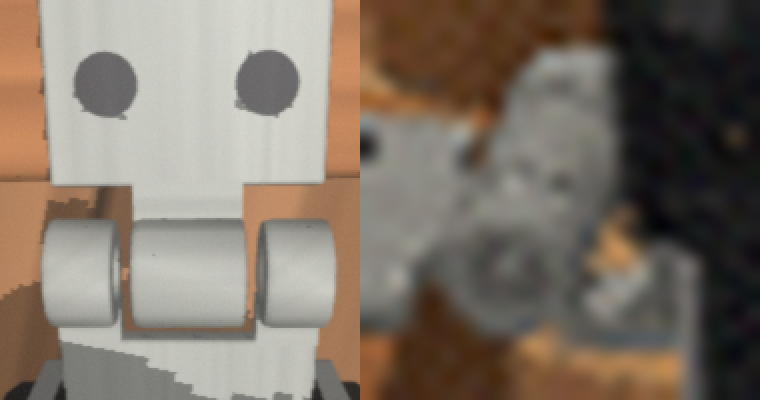

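View pics/h9.png

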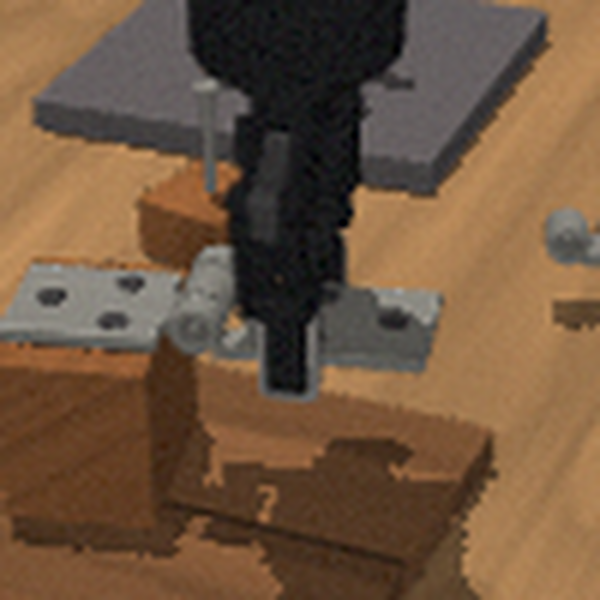

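In the wrist view the tubes are in line: leaf rows 219–327, jamb rows 219–326, with gaps on both sides. In the side view the hole is at (262.1,204.8) against a predicted (262.1,204.7), and the plate edge slope matches the jamb plate (0.09 in both). I hand in.

```bash
python3 -c "
from station import *
print(hand_in()); s=sense(); print(s['t'],s['position'],s['ft_force'],s['grip_width'])"
```

```text
the job is handed in; nothing more can be done
None
the job is handed in; nothing more can be done
```

I fitted the grey two-knuckle leaf to the one-knuckle block on the wooden board and handed in at about 8 s, still holding it there at a 50 N grip setting. `hand_in()` gives no verdict, so I don't know the judged result.

**Last checks before handing in:**
- **Wrist view:** the leaf and block tubes were in line to within about a pixel, with a gap on each side.
- **Side view:** the hole was within about 0.1 px of where I predicted it, after correcting for a calibration bias seen earlier. The plate edge ran parallel to the block's plate.
- **State:** wrist force was under 2 N, the arm was at rest and the grip opening was 0.57.

**Disagreements:** the estimates of the leaf's height and of its distance to the block differed by about 1 to 2 mm between cameras. I settled this with one last trim of 1.2 mm up and 0.8 mm forward. I did not check the other objects one by one at the end, but no move went near them.

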